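# Roll the supports of a bend fixture onto their span lines

## Task

The two loose steel rollers on the bend-test fixture have rolled out of their seats. With a fingertip lightly on top of each roller, push its top sideways so that it rolls along the bed onto the marked line nearest to it and drops into the shallow seat there, lying straight across the bed. Only roll them, do not lift or drag them, leave the things around the fixture where they are, and finish with the hand clear.

Things in the scene. Friction and masses are not known exactly. Their poses are not given: they have to be found in the camera images.
- fixture: lower half of a bend-test fixture, fixed on the bench: steel bar 110 mm wide (x), 290 long (y, the rolling direction), 346 with its clamping feet. Origin: centre of its underside; z up. The dark flat bed, 30 mm above the bench, lies between side cheeks 84 mm apart and end lips 137 mm either side of the middle, all 8 mm higher than the bed. A seat 75 mm either side of the middle.
- seat_left (a point): seat on the +y (left) half: a slot straight across the bed, 12 mm wide, 4 deep, edges bright, with a white line along its centre that carries on over the cheek tops. The point is the slot's centre at bed height (30 mm above the bench); axes as the fixture's. A seated roller's centre is 10.4 mm above this point, on the flat bed 12 mm.
- seat_right (a point): the same point of the seat and line on the -y (right) half of the fixture, 150 mm from seat_left
- roller_left: loose bright steel cylinder, 24 mm diameter, 80 long, 0.22 to 0.36 kg, across the bed. Origin at its centre, x along its axis (y, z turn as it rolls). A fingertip pressed lightly (4 to 8 N) on its very top rolls it half as far as the tip travels; pushed low on the flank it jams or slides. Stops when let go; drops 1.6 mm into its seat. Starts 30 to 60 mm on the -y side of seat_left.
- roller_right: loose bright steel cylinder, 24 mm diameter, 80 long, 0.22 to 0.36 kg, across the bed. Origin at its centre, x along its axis (y, z turn as it rolls). A fingertip pressed lightly (4 to 8 N) on its very top rolls it half as far as the tip travels; pushed low on the flank it jams or slides. Stops when let go; drops 1.6 mm into its seat. Starts 30 to 47 mm on the -y side of seat_right.
- strip_1: bystander: loose wooden test strip 20 x 160 x 10 mm lying flat in front of the fixture; origin at the centre of its underside
- strip_2: bystander: like strip_1, behind the fixture
- vial_1: bystander: small standing vial with white cap, 26 mm across, 55 mm tall, behind the fixture; origin at the centre of its underside
- dropper_bottle: bystander: standing amber dropper bottle, 36 mm across, 100 mm tall, behind the fixture; origin at the centre of its underside
- felt_pen: bystander: felt pen 134 mm long, 12 mm high, lying to the right of the fixture; origin at its middle, on the bench
- screwdriver: bystander: screwdriver 145 mm long, 21 mm high, lying to the right of the fixture; origin at its middle, on the bench
- petri_dish: bystander: petri dish 59 mm across, 13 mm high, to the right of the fixture; origin at the centre of its underside
Mind the look-alikes: they are no part of the job. Leave any green look-alike of the roller_right alone.

How it is judged:
By the outcome, as a careful person would: the job done as asked, in the order asked, and still so for the second after the job is handed in, with the robot touching nothing.
It also fails if it takes over 58 s, if anything falls off the work surface, if the arm or the gripper's body presses on something with over 40 N, if the wrist force passes 120 N, or if a joint passes its speed limit or range.

## Robot

A 6-joint arm with a two-finger parallel gripper is mounted at the origin on a cart in front of the work surface, level with it; the furniture and walls round the work are solid. World frame = base frame: x ahead of the robot, y to its left, z up, the work surface at z = 0. Lengths are in m, angles in degrees, forces in N, time in s.
With the tool pointing down it reaches from about 0.4 to 0.825 m from the base axis. Payload 7 kg.
Tool frame: the origin (TCP) lies at the very end of the fingers, on their centre line; the grasp point (between the pads) lies 19 mm behind it (ctrl.grip_depth is the z of the grasp point in the tool frame, in m); z points along the fingers, y is the direction in which the jaws open and shut (so a half turn about z gives the same grasp; the last joint's range is limited). The gripper opens to 88 mm and grips with 3 to 60 N. Pads are 19 mm wide; open, the fingers measure 130 mm over their backs; the gripper's body (78 mm by 193 mm) begins 47 mm behind the grasp point.
Start: joints at [-59.582, 20.546, 0.682, 0, -70.136, -16.507], TCP at [0.162, -0.655, 0.197] pointing down, gripper open.
Joint ranges: [-176.03, 176.03], [-82.01, 121.73], [-58.28, 71.71], [-173.87, 95.51], [-174.79, -0.11], [-173.66, 173.66]. Speed limits (degrees/s): [136.94, 136.94, 172.46, 180, 180, 180].

## Interface

Orientations are given as [roll, pitch, yaw] about the fixed x, y, z axes, in that order (R = Rz(yaw) Ry(pitch) Rx(roll)).
In Python, from plant import telemetry, snapshot, job, models, ctrl gives the robot as it stands.
- The arm moves only by the tool jog_arm, never from a script. Its argument "targets" is text: rows parted by semicolons, each of 7 numbers parted by spaces: the shift along the tool's x, y, z in m, then the turn, a rotation vector about the tool's x, y, z in degrees, then the gripper command: -1 is shut, 1 is fully open, values between are in proportion. A call has exactly 8 rows; each row is the pose to reach, as a shift and turn from the pose measured when the call began, along the tool's axes at that moment; what a row does not reach only later rows make up. A row lasts 1/8 s, in which the tool goes at most 62.5 mm and 10.7 degrees, less where a joint would pass 70% of its speed; a pose out of reach is approached as far as the arm can. A call with a gripper value outside its range is refused whole. The fingers move at their own pace and stop on an object; the grip force is fixed at half the most. Time passes only in rows, so rows that repeat a pose let the fingers close, or fill a call up. It gives the time, the measured TCP pose, the force and the opening at its end, in the units of the state.
- telemetry.get_obs(): the state, without advancing time (a new reading comes with each control period).
- snapshot(name): name is "scene" or "side" or "wrist"; returns a dict with "img" (420x560x3 uint8, red, green, blue), "range_z" (420x560 float32, m along the optical axis (not along the pixel's ray), 0 where there is no reading), "intrinsics" (3x3 intrinsics, pixels), "k1" (the pictures are not rectified: a ray, as slopes to the right and down, at radius r is drawn at 1 + k1 r^2 times it, then the intrinsics apply), "R" (3x3) and "t" (3): a world point X has camera coordinates R X + t. Camera axes: x right, y down, z forward; pixel columns grow to the right and rows downward; lengths in m; the calibration is good to about 2 mm. A picture is of the moment at which its call begins.
- job.close_job(): hands the job in, once; it reports no verdict.
Trained networks look in a picture, given as the dict that the camera call returned (one of the last four; its "shot" number tells which), for a name from the list of things; names that differ only in an ending like _2 or _b are one class to them, and where a whole thing is asked for, a point or a joint stands for the part that bears it (a point fixed in the world has none). Each returns a list of dicts, best first, with "conf" (0 to 1); they miss things now and then, are a little off and sometimes report something else, mostly with a low value. They report only what shows in the picture. A call takes as long as a camera call. They do not tell look-alikes from the thing itself.
- models.cut_out(name, picture): "region" (420x560 bool, what is visible of it) and "uv" ([column, row] in pixels, amid what is visible of it).
- models.spot_point(name, picture): "uv" ([column, row] in pixels: a listed point, or the origin of a listed thing).
The state is a dict: "clock": time; "joint_pos": joint angles; "qvel": joint speeds; "tau": joint torques, N m; "tool_pos": TCP position; "orientation": TCP orientation; "force": force on the tool from outside, world axes, zero at the start; "moment": the same for the moment, N m; "opening": finger opening in m.
Only numpy, scipy, OpenCV 4.12 (cv2) and the standard library are available. Lean on these libraries where they do the work, as an engineer would, in place of code of your own. Each camera call takes 0.05 s, during which the arm holds its last target.

## Working session

There is one attempt and no reset: what is moved stays moved. The work goes in short steps, Python scripts to look and compute and a tool call to move; the robot and the scene stay as the last step left them, time stands still between calls to the robot, and variables do not carry over. Pictures are saved under pics/ and viewed, and the job is handed in when it is done.

Besides the shell and the picture viewer there is one more tool, called as name(argument=value, ...) on one line, values as JSON. jog_arm: Moves the arm, as the interface text tells. Its arguments: {"type":"object","properties":{"targets":{"type":"string"}},"required":["targets"]}

```bash
mkdir -p pics; ls
python3 - <<'E'
from plant import telemetry, snapshot, job, models, ctrl
import cv2
print(telemetry.get_obs(), ctrl.grip_depth)
for n in ["scene","side"]:
    s=snapshot(n); cv2.imwrite(f"pics/{n}0.png",s["img"][:,:,::-1])
    print(n,s["intrinsics"],s["k1"],s["R"],s["t"])
E
```

```text
pics
{'clock': 0.0, 'joint_pos': array([-5.95813596e+01,  2.05911754e+01,  6.34872818e-01, -2.23743741e-02,
       -7.01375781e+01, -1.65063659e+01]), 'qvel': array([ 0.03430981,  0.00293154,  0.03096828, -0.06507703, -0.08256404,
       -0.04452111]), 'tau': array([ 1.03608563e-03, -5.82722104e+01,  2.93054903e+01,  6.99698836e+00,
        7.00484510e-03, -2.01254147e-04]), 'tool_pos': array([ 0.16213892, -0.65467375,  0.19632694]), 'orientation': array([ 1.79904012e+02, -6.50981476e-03, -1.66095339e+02]), 'force': array([ 0.72922376, -0.47550087, -0.15990799]), 'moment': array([ 0.01509148,  0.07240764, -0.01791177]), 'opening': 0.08806286085238312} -0.0188
scene [[387.56685334   0.         283.41695262]
 [  0.         387.56685334 210.69029056]
 [  0.           0.           1.        ]] -0.0776670910038896 [[ 0.6125133  -0.79043972 -0.00570049]
 [-0.56148282 -0.42999545 -0.70699431]
 [ 0.5563852   0.43624414 -0.70719626]] [-0.35430405  0.32339871  0.67051036]
side [[478.98376207   0.         274.55219584]
 [  0.         478.98376207 221.14461968]
 [  0.           0.           1.        ]] -0.09963221934498626 [[-0.96352595 -0.26716064  0.01558618]
 [-0.12861169  0.41119564 -0.90242849]
 [ 0.23468441 -0.87151784 -0.43055765]] [0.5222714  0.12888956 1.14619962]
```

View pics/scene0.png

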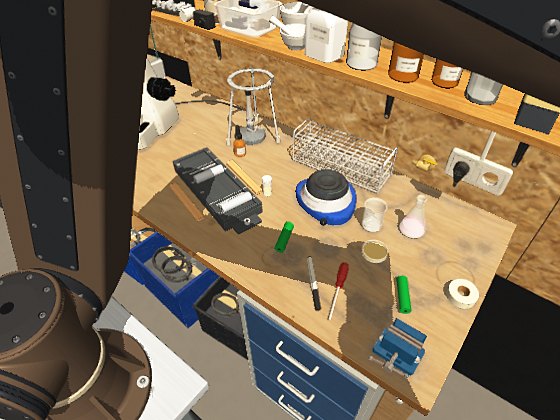

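View pics/side0.png

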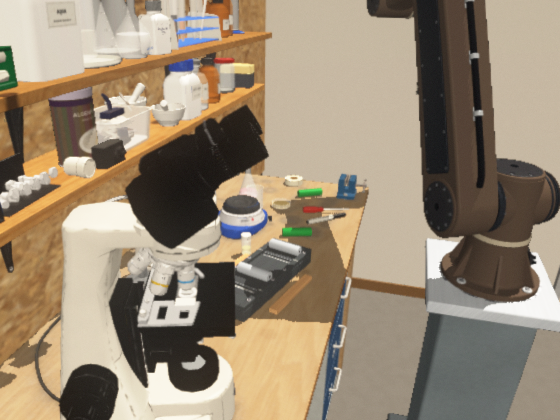

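The scene picture shows the fixture around (218,190), with bright rollers at about (210,173) and (235,201). The two green cylinders at (285,236) and (403,294) are look-alikes and stay alone.

```bash
cat > h.py <<'E'
import numpy as np, cv2
def ray(s,uv):
    K=s["intrinsics"];k=s["k1"]
    d=np.array([(uv[0]-K[0,2])/K[0,0],(uv[1]-K[1,2])/K[1,1]])
    p=cv2.undistortPoints(np.array([[uv]],float),K,np.array([k,0,0,0,0.]))[0,0]
    return np.array([p[0],p[1],1.])
def onz(s,uv,z):
    R=s["R"];t=s["t"];c=-R.T@t;d=R.T@ray(s,uv)
    return c+d*(z-c[2])/d[2]
def proj(s,X):
    c=np.array(X)@s["R"].T+s["t"];
    p,_=cv2.projectPoints(c.reshape(-1,1,3),np.zeros(3),np.zeros(3),s["intrinsics"],np.array([s["k1"],0,0,0,0.]));return p[:,0]
def cloud(s):
    K=s["intrinsics"];h,w=s["range_z"].shape
    u,v=np.meshgrid(np.arange(w),np.arange(h))
    p=cv2.undistortPoints(np.stack([u,v],-1).reshape(-1,1,2).astype(float),K,np.array([s["k1"],0,0,0,0.]))[:,0]
    z=s["range_z"].ravel().astype(float)
    c=np.c_[p*z[:,None],z]
    return ((c-s["t"])@s["R"]).reshape(h,w,3)
E
python3 - <<'E'
from plant import *
from plant import telemetry, snapshot, job, models, ctrl
from h import *
for n in ["scene","side"]:
    s=snapshot(n); C=cloud(s)
    x0,y0=(160,135) if n=="scene" else (215,220)
    cr=s["img"][y0:y0+110,x0:x0+130,::-1]
    cv2.imwrite(f"pics/{n}_crop.png",cv2.resize(cr,None,fx=5,fy=5,interpolation=cv2.INTER_CUBIC))
    for nm,z in [("fixture",0.0),("seat_left",.03),("seat_right",.03),("roller_left",.042),("strip_1",0),("strip_2",0),("vial_1",0),("dropper_bottle",0)]:
        for d in models.spot_point(nm,s)[:3]: print(n,nm,np.round(d["uv"],1),round(d["conf"],2),np.round(onz(s,d["uv"],z),4))
    for d in models.cut_out("roller_left",s)[:4]:
        m=d["region"];P=C[m&(s["range_z"]>0)]
        print("cut",d["uv"],d["conf"],m.sum(),np.median(P,0),P.max(0))
    for d in models.cut_out("fixture",s)[:1]:
        m=d["region"];P=C[m&(s["range_z"]>0)];P=P[(P[:,2]>.01)]
        print(m.sum(),np.percentile(P,[1,50,99],axis=0)); print(cv2.minAreaRect(P[:,:2].astype(np.float32)*1000))
E
```

```text
scene fixture [216.9 190.5] 0.66 [0.5285 0.1892 0.    ]
scene seat_left [199.5 167.6] 0.95 [0.5454 0.2686 0.03  ]
scene seat_left [207.9 170.5] 0.27 [0.5506 0.2406 0.03  ]
scene seat_right [228.2 196.9] 0.57 [0.5071 0.1223 0.03  ]
scene seat_right [201.1 164.1] 0.27 [0.559  0.2765 0.03  ]
scene roller_left [207.1 171.9] 0.5 [0.5357 0.226  0.042 ]
scene strip_1 [186.6 202.6] 0.84 [0.4459 0.2194 0.    ]
scene strip_1 [241.4 179.2] 0.77 [0.6038 0.168  0.    ]
scene strip_2 [186.6 202.6] 0.84 [0.4459 0.2194 0.    ]
scene strip_2 [241.4 179.2] 0.77 [0.6038 0.168  0.    ]
scene vial_1 [266.9 196.4] 0.58 [0.5926 0.0665 0.    ]
scene dropper_bottle [240.7 155.8] 0.64 [0.6827 0.2424 0.    ]
cut [207.7, 170.7] 0.71 280 [0.52916433 0.21186741 0.05094816] [0.58105945 0.25370236 0.05762419]
3417 [[0.43673419 0.02800989 0.01054256]
 [0.5102184  0.15611948 0.0321215 ]
 [0.60211595 0.33168054 0.04253341]]
((521.5886840820312, 178.2976837158203), (321.11090087890625, 112.21055603027344), 74.21949768066406)
side fixture [258.6 283.5] 0.82 [0.525  0.1985 0.    ]
side seat_left [242.6 283.1] 0.7 [0.5451 0.2514 0.03  ]
side seat_right [278.1 255.2] 0.91 [0.5032 0.1097 0.03  ]
side seat_right [244.7 254.4] 0.28 [0.5814 0.1297 0.03  ]
side roller_left [253.4 269.6] 0.92 [0.5338 0.2095 0.042 ]
side strip_1 [286.7 296.7] 0.75 [0.4502 0.2313 0.    ]
side strip_1 [229.4 269. ] 0.65 [0.6111 0.1581 0.    ]
side strip_1 [324.6 208.9] 0.17 [ 0.4542 -0.2637  0.    ]
side strip_2 [286.7 296.7] 0.75 [0.4502 0.2313 0.    ]
side strip_2 [229.4 269. ] 0.65 [0.6111 0.1581 0.    ]
side strip_2 [324.6 208.9] 0.17 [ 0.4542 -0.2637  0.    ]
side dropper_bottle [242.4 287.1] 0.5 [0.5556 0.2235 0.    ]
cut [256.1, 272.2] 0.78 374 [0.52820519 0.22346288 0.04669264] [0.57133488 0.23946007 0.05396648]
```

View pics/scene_crop.png

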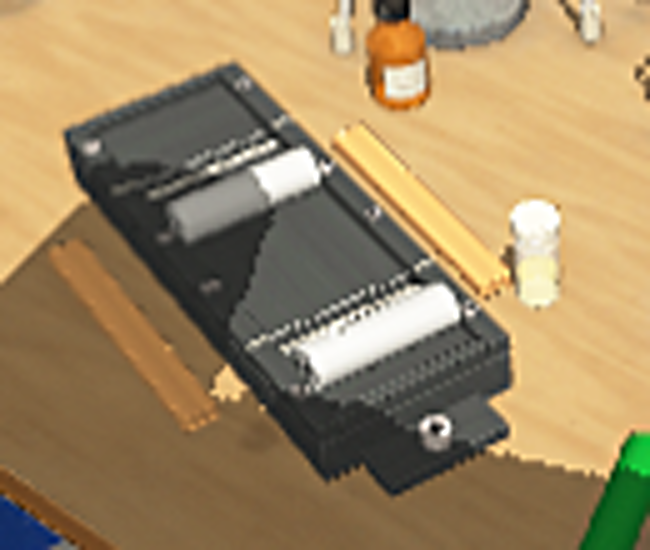

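View pics/side_crop.png

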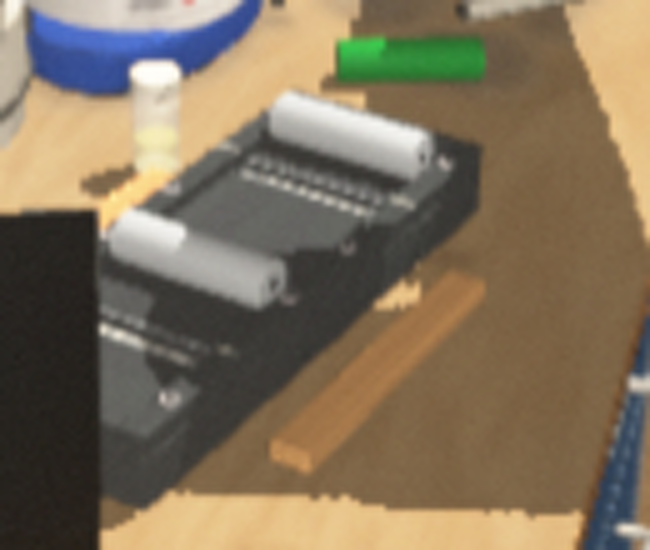

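```bash
cat >> h.py <<'E'
from scipy.spatial.transform import Rotation as Ro
def rows(obs,P,yaw=None,frac=None,down=True):
    """world target -> tool shift and rotvec"""
    R0=Ro.from_euler('xyz',obs["orientation"],degrees=True)
    sh=R0.inv().apply(np.array(P)-obs["tool_pos"])
    R1=Ro.from_euler('xyz',[180,0,yaw],degrees=True)
    return np.round(sh,4),np.round((R0.inv()*R1).as_rotvec(degrees=True),2)
E
python3 - <<'E'
from plant import telemetry, snapshot
from h import *
o=telemetry.get_obs()
print(rows(o,[.44,-.25,.27],-135)); 
s=snapshot("scene");C=cloud(s)
P=C[(s["range_z"]>0)]
for a,b,c,d in [(225,65,285,145),(290,120,400,190),(395,190,430,240),(295,165,360,225),(355,190,390,235)]:
    Q=C[b:d,a:c].reshape(-1,3);Q=Q[(Q[:,2]>.03)];print(np.percentile(Q,[2,50,98],axis=0).round(3).tolist())
w=snapshot("wrist");cv2.imwrite("pics/w0.png",w["img"][:,:,::-1])
print(-w["R"].T@w["t"],w["R"],w["intrinsics"][0,0])
E
```

```text
(array([-0.367 ,  0.3265, -0.0727]), array([  0.  ,   0.  , -31.09]))
[[0.679, 0.206, 0.034], [0.899, 0.3, 0.112], [0.904, 0.499, 0.198]]
[[0.626, -0.16, 0.033], [0.847, -0.057, 0.08], [0.904, 0.11, 0.141]]
[[0.689, -0.314, 0.031], [0.704, -0.292, 0.058], [0.723, -0.269, 0.108]]
[[0.599, -0.147, 0.031], [0.64, -0.09, 0.059], [0.768, -0.001, 0.084]]
[[0.641, -0.229, 0.031], [0.665, -0.204, 0.054], [0.692, -0.141, 0.073]]
[ 0.09450018 -0.67218844  0.38429174] [[-2.40613389e-01  9.70620770e-01  7.19802506e-04]
 [ 9.36474342e-01  2.31953512e-01  2.63084349e-01]
 [ 2.55188173e-01  6.39756934e-02 -9.64772567e-01]] 342.56652526368424
```

View pics/w0.png

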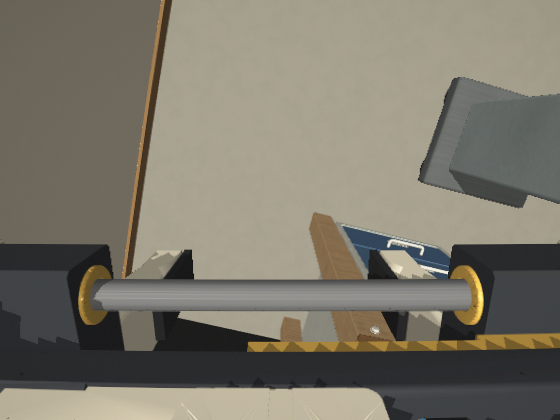

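The wrist camera looks down on the tool's +x side. The fingers hide the rows below about 240, and the upper half is clear. I'll move over the fixture.

jog_arm(targets="-0.046 0.041 -0.009 0 0 -3.9 1; -0.092 0.082 -0.018 0 0 -7.8 0.5; -0.138 0.123 -0.027 0 0 -11.7 0; -0.184 0.164 -0.036 0 0 -15.6 -0.5; -0.23 0.205 -0.045 0 0 -19.5 -1; -0.276 0.246 -0.054 0 0 -23.4 -1; -0.322 0.287 -0.063 0 0 -27.3 -1; -0.367 0.3265 -0.072 0 0 -31 -1")

```text
clock: 2.3
tool_pos: [0.4409, -0.2482, 0.2701]
orientation: [-179.9, 0.0, -134.9]
force: [1.2, -0.9, 0.0]
opening: 0.0233
```

Run:
```python
from plant import telemetry
from h import *
o=telemetry.get_obs();print(o["tool_pos"],o["orientation"],o["opening"],o["force"])
print(rows(o,[.545,.25,.25],-105.5))
```

```text
[ 0.44086815 -0.24817642  0.27007545] [-1.79942440e+02  3.79223827e-02 -1.34946488e+02] 0.023304295331728102 [ 1.22977052 -0.91238759  0.02291478]
(array([-0.4261,  0.2783,  0.0201]), array([-7.000e-02,  2.000e-02, -2.945e+01]))
```

jog_arm(targets="-0.053 0.035 0.002 0 0 -3.7 -1; -0.106 0.07 0.005 0 0 -7.4 -1; -0.16 0.105 0.007 0 0 -11 -1; -0.213 0.14 0.01 0 0 -14.7 -1; -0.267 0.175 0.012 0 0 -18.4 -1; -0.32 0.21 0.015 0 0 -22 -1; -0.373 0.244 0.017 0 0 -25.8 -1; -0.426 0.278 0.02 0 0 -29.5 -1")

```text
clock: 3.3
tool_pos: [0.5429, 0.2411, 0.2509]
orientation: [-179.9, 0.0, -105.3]
force: [1.6, -0.6, 0.7]
opening: 0.0007
```

Run:
```python
from plant import telemetry, snapshot, models
from h import *
s=snapshot("wrist")
o=telemetry.get_obs();print(o["clock"],o["tool_pos"],o["orientation"],o["opening"],o["force"])
cv2.imwrite("pics/w1.png",s["img"][:,:,::-1])
import pickle;pickle.dump(s,open("w1.pkl","wb"))
for nm,z in [("seat_left",.03),("seat_right",.03),("roller_left",.042)]:
    for d in models.spot_point(nm,s)[:3]: print(nm,np.round(d["uv"],1),round(d["conf"],2),np.round(onz(s,d["uv"],z),4))
```

```text
3.35 [0.5442895  0.24684472 0.24912106] [-1.79919570e+02  4.38891929e-02 -1.04994621e+02] 0.00028985565982015055 [4.46954496 4.99221313 2.62947173]
seat_left [280.1 198.8] 0.76 [0.5499 0.2619 0.03  ]
seat_right [284.9  65.5] 0.83 [0.5047 0.1169 0.03  ]
roller_left [283.4 161.1] 0.83 [0.5338 0.2174 0.042 ]
```

View pics/w1.png

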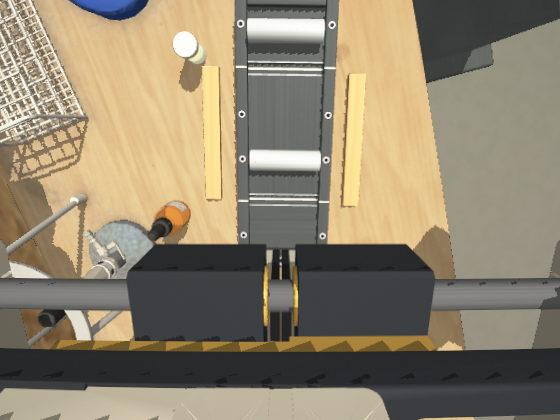

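The wrist view shows the left seat's line at row ~199, the right seat's at ~67, the left roller at (285,160) and the right roller at (286,30). The arm was still settling, so I'll take another picture and measure precisely.

Run:
```python
from plant import telemetry, snapshot, models
from h import *
s=snapshot("wrist")
o=telemetry.get_obs();print(o["clock"],o["tool_pos"],o["orientation"],o["force"])
import pickle;pickle.dump(s,open("w2.pkl","wb"))
cr=s["img"][5:220,220:350,::-1]
cv2.imwrite("pics/w2.png",cv2.resize(cr,(468,590*215*468//130//590 if 0 else 590),interpolation=cv2.INTER_CUBIC))
g=cv2.cvtColor(s["img"],cv2.COLOR_RGB2GRAY)
for c in (255,265,285,305,316): print(c,"R",g[10:80,c].tolist(),"\nL",g[140:212,c].tolist())
for nm,z in [("seat_left",.03),("seat_right",.03),("roller_left",.042)]:
    for d in models.spot_point(nm,s)[:3]: print(nm,np.round(d["uv"],1),round(d["conf"],2),np.round(onz(s,d["uv"],z),4))
C=cloud(s)
for d in models.cut_out("roller_left",s)[:3]:
    m=d["region"]&(s["range_z"]>0);Q=C[m];print(d["uv"],d["conf"],np.percentile(Q,[2,50,98],axis=0).round(4).tolist(), np.argwhere(m).min(0),np.argwhere(m).max(0))
Q=C[100:145,255:315].reshape(-1,3);print("bed z",np.median(Q,0))
```

```text
3.55 [0.54247522 0.23902321 0.25017608] [-1.79961097e+02 -4.23573686e-02 -1.05417003e+02] [-0.14546636 -0.04150413  0.12739445]
255 R [65, 66, 66, 96, 113, 113, 115, 112, 111, 141, 241, 246, 249, 250, 250, 249, 249, 250, 249, 248, 246, 242, 232, 221, 216, 204, 190, 173, 160, 145, 128, 112, 104, 98, 80, 69, 67, 67, 68, 66, 68, 66, 67, 68, 68, 71, 113, 112, 111, 111, 111, 121, 190, 241, 51, 66, 81, 111, 154, 238, 248, 180, 111, 110, 135, 226, 221, 116, 116, 116] 
L [112, 111, 110, 110, 110, 110, 110, 111, 109, 110, 124, 178, 233, 246, 249, 251, 253, 253, 253, 251, 250, 249, 247, 244, 239, 230, 219, 209, 191, 165, 141, 112, 76, 66, 66, 68, 71, 89, 108, 107, 107, 107, 107, 108, 107, 106, 106, 106, 106, 105, 106, 106, 105, 106, 124, 180, 187, 109, 108, 214, 246, 176, 109, 109, 101, 157, 195, 134, 106, 104, 106, 105]
265 R [66, 67, 100, 115, 114, 114, 115, 113, 111, 140, 239, 245, 247, 249, 250, 250, 250, 251, 250, 249, 247, 243, 234, 223, 217, 208, 194, 177, 162, 148, 131, 117, 105, 96, 80, 69, 67, 69, 69, 68, 68, 68, 67, 67, 68, 113, 113, 112, 111, 113, 114, 113, 173, 241, 101, 82, 109, 
[... 2119 characters left out ...]
18, 118, 162, 223, 198, 113, 114] 
L [112, 113, 113, 112, 111, 111, 112, 111, 112, 112, 110, 126, 176, 223, 239, 242, 246, 248, 250, 251, 252, 252, 251, 251, 251, 247, 241, 234, 225, 210, 179, 155, 126, 103, 106, 106, 105, 105, 108, 107, 105, 105, 102, 96, 97, 96, 96, 100, 105, 105, 104, 105, 104, 101, 95, 130, 153, 101, 65, 77, 133, 150, 84, 80, 100, 85, 107, 129, 80, 98, 96, 97]
seat_left [279.8 199.1] 0.69 [0.5495 0.2604 0.03  ]
seat_right [282.6  65.8] 0.77 [0.5064 0.1152 0.03  ]
roller_left [284.3 164.4] 0.77 [0.5329 0.2198 0.042 ]
[285.0, 162.9] 0.87 [[0.4944, 0.1986, 0.0299], [0.5319, 0.216, 0.0517], [0.569, 0.2348, 0.0545]] [151 249] [173 320]
bed z [0.52035378 0.17416566 0.029635  ]
```

View pics/w2.png

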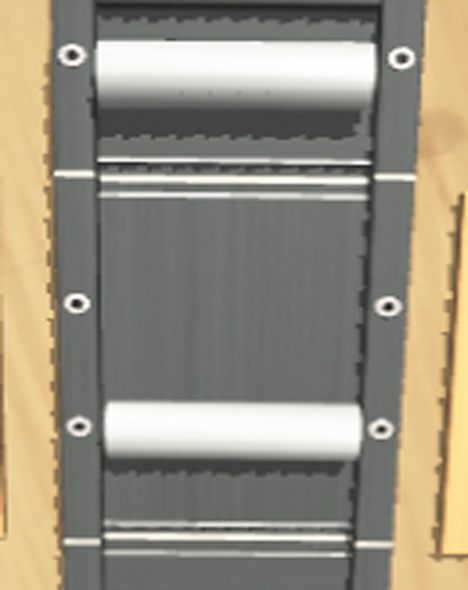

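```bash
cat >> h.py <<'E'
def measure(s,verbose=True):
    """rollers from depth: points with z in .044-.056; returns centre line in world"""
    C=cloud(s); Z=C[...,2]
    m=((Z>.0465)&(Z<.060)&(s["range_z"]>0)); m[240:]=0; m[:,:235]=0; m[:,345:]=0
    n,l,st,ce=cv2.connectedComponentsWithStats(m.astype(np.uint8))
    out=[]
    for i in range(1,n):
        if st[i,4]<300: continue
        Q=C[l==i]; ax=Q[:,:2]-Q[:,:2].mean(0)
        (cx,cy),(w,h),a=cv2.minAreaRect((Q[:,:2]*1000).astype(np.float32))
        u=np.linalg.svd(ax,full_matrices=False)[2][0]; u=u*np.sign(u[0])
        nrm=np.array([-u[1],u[0]]); d=Q[:,:2]@nrm
        # circle fit r=12
        from scipy.optimize import least_squares
        f=lambda p: np.hypot(d-p[0]-p[2]*(Q[:,:2]@u-0.5),Q[:,2]-p[1])-.012
        r=least_squares(f,[d.mean(),.042,0],loss="soft_l1",f_scale=.001).x
        e=Q[:,:2]@u; mid=(np.percentile(e,.5)+np.percentile(e,99.5))/2
        c=mid*u+(r[0]+r[2]*(mid-.5))*nrm
        th=np.degrees(np.arctan2(u[1],u[0])+np.arctan(r[2]))
        out.append((c[0],c[1],r[1],th,np.ptp(np.percentile(e,[.5,99.5]))))
        if verbose: print("roller",np.round(out[-1],4),st[i])
    return out
E
python3 - <<'E'
from h import *
import pickle
s=pickle.load(open("w2.pkl","rb"))
ro=measure(s)
P=lambda c,r:onz(s,(c,r),.03)[:2]
# sub-pixel edge rows
g=cv2.cvtColor(s["img"],cv2.COLOR_RGB2GRAY).astype(float)
def pk(c,a,b):
    w=np.clip(g[a:b+1,c]-118,0,None);return (w@np.arange(a,b+1))/w.sum()
S={}
for nm,(a1,b1,a2,b2) in {"right":(61,65,74,78),"left":(193,197,204,208)}.items():
    pts=[]
    for c in range(255,309,4):
        pts.append((P(c,pk(c,a1,b1))+P(c,pk(c,a2,b2)))/2)
    w=[np.linalg.norm(P(c,pk(c,a1,b1))-P(c,pk(c,a2,b2))) for c in (265,285,300)]
    pts=np.array(pts);k=np.polyfit(pts[:,0],pts[:,1],1);S[nm]=k
    print(nm,"yaw",np.degrees(np.arctan(k[0])),"width",np.round(w,4))
# cheek-line ends: cheek outer at z .038
for nm,r in (("right",70),("left",200)):
    row=g[r-8];print(nm,[ (c) for c in range(225,345)if abs(row[c]-row[c-1])>25])
yaw=np.radians(np.mean([np.degrees(np.arctan(k[0])) for k in S.values()]));
ux=np.array([np.cos(yaw),np.sin(yaw)]);uy=np.array([-ux[1],ux[0]])
mid=np.array([.527,.187])
for nm,k in S.items():
    x=.55 if nm=="left" else .51; p=np.array([x,np.polyval(k,x)]);S[nm]=p;print(nm,"along",p@uy)
print("yaw",np.degrees(yaw),"sep",(S["left"]-S["right"])@uy)
for r in ro: print("roller along",r[0]*uy[0]+r[1]*uy[1],"across",r[0]*ux[0]+r[1]*ux[1])
E
```

```text
roller [  0.4962   0.0848   0.0412 -15.725    0.0789] [ 246   20   78   23 1685]
roller [  0.5321   0.217    0.0414 -16.021    0.0794] [ 249  153   72   20 1352]
right yaw -16.075311181796902 width [0.0134 0.0133 0.0131]
left yaw -15.960302665539617 width [0.013  0.0134 0.0137]
right [232, 246, 247, 248, 322, 324, 325, 336]
left [236, 248, 249, 318, 319, 329, 330, 341, 343, 344]
right along 0.2541361385882298
left along 0.4041910827016345
yaw -16.01780692366826 sep 0.15005494411340464
roller along 0.2184651871597236 across 0.4535435688595742
roller along 0.3554435972029331 across 0.451576056272357
```

Run:
```python
from plant import telemetry, snapshot
from h import *
for i in range(3):
    s=snapshot("side")
    o=telemetry.get_obs();print(o["clock"],o["tool_pos"],o["orientation"][2],o["force"],o["qvel"].round(1))
```

```text
3.8 [0.5427979  0.23792838 0.25119623] -105.52352425449742 [ 0.97172834 -0.08912978 -0.59266786] [-0.   0.1  0.2 -0.2  0.   0.1]
3.85 [0.54284604 0.23804793 0.2511614 ] -105.51904266931729 [-0.74120136 -0.71620103  0.99918839] [ 0.1  0.2  0.2  0.  -0.1  0. ]
3.9 [0.54283134 0.23816645 0.25107163] -105.51089006712085 [0.16349687 0.62684801 0.82222382] [ 0.2  0.   0.1 -0.1 -0.  -0. ]
```

Seat separation measures 150.05 mm against the nominal 150. The left roller has 48.7 mm to go and the right one 35.7 mm, both inside the stated ranges. Next I descend on the left roller.

```bash
cat >> h.py <<'E'
YAW=np.radians(-16.02); UX=np.array([np.cos(YAW),np.sin(YAW)]); UY=np.array([-UX[1],UX[0]])
SL,SR=.4042,.2541; AC=.4520
def W(q,z,ac=AC): return np.r_[ac*UX+q*UY,z]
def st():
    from plant import telemetry
    o=telemetry.get_obs();p=o["tool_pos"]
    print("t",round(o["clock"],2),"q",round(p[:2]@UY,4),"ac",round(p[:2]@UX,4),"z",round(p[2],4),"ori",o["orientation"].round(2),"F",o["force"].round(1));return o
E
python3 - <<'E'
from h import *
o=st();print(rows(o,W(.3474,.058,.4516),-106.02))
E
```

```text
t 3.9 q 0.3787 ac 0.456 z 0.2511 ori [-1.7991e+02  4.0000e-02 -1.0551e+02] F [0.2 0.6 0.8]
(array([0.0314, 0.005 , 0.193 ]), array([-0.09,  0.04,  0.51]))
```

jog_arm(targets="0.02 0.003 0.03 0 0 0.5 -1; 0.0314 0.005 0.07 -0.1 0 0.5 -1; 0.0314 0.005 0.11 -0.1 0 0.5 -1; 0.0314 0.005 0.145 -0.1 0 0.5 -1; 0.0314 0.005 0.17 -0.1 0 0.5 -1; 0.0314 0.005 0.185 -0.1 0 0.5 -1; 0.0314 0.005 0.192 -0.1 0 0.5 -1; 0.0314 0.005 0.193 -0.1 0 0.5 -1")

```text
clock: 4.9
tool_pos: [0.5303, 0.2094, 0.0584]
orientation: [-180.0, 0.1, -106.0]
force: [0.7, -1.1, 1.2]
opening: 0.0003
```

Run:
```python
from plant import snapshot
from h import *
s=snapshot("side");cv2.imwrite("pics/s1.png",cv2.resize(s["img"][200:320,205:365,::-1],None,fx=4,fy=4,interpolation=cv2.INTER_CUBIC))
s=snapshot("scene");cv2.imwrite("pics/c1.png",cv2.resize(s["img"][120:250,140:300,::-1],None,fx=4,fy=4,interpolation=cv2.INTER_CUBIC))
o=st();print(rows(o,W(.3474,.0545,.4516),-106.02))
```

```text
t 5.0 q 0.3479 ac 0.452 z 0.0588 ori [-1.7996e+02  1.0000e-01 -1.0600e+02] F [ 0.6 -0.4  0.2]
(array([0.0005, 0.0004, 0.0043]), array([-0.04,  0.1 ,  0.02]))
```

View pics/s1.png

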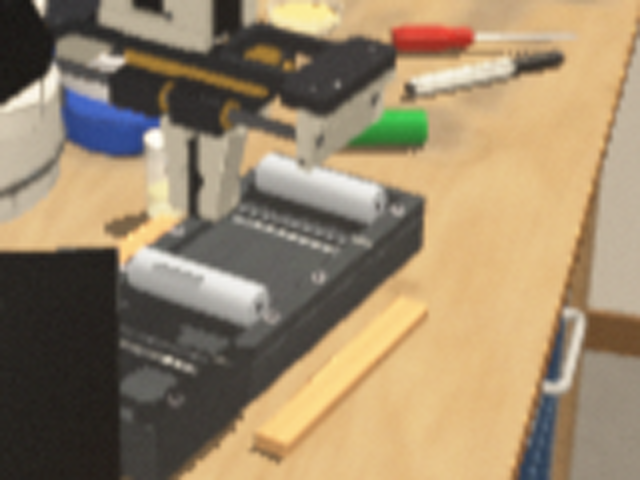

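View pics/c1.png

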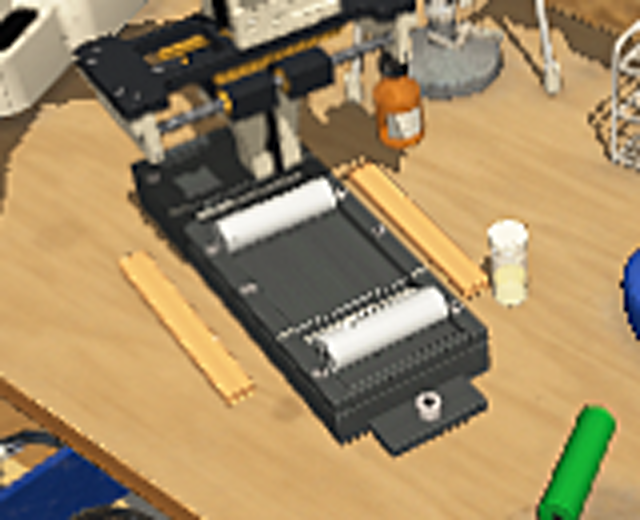

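Run:
```python
from plant import snapshot
from h import *
o=st()
for n,(a,b,c,d) in {"side":(205,200,365,320),"scene":(140,120,300,250)}.items():
    s=snapshot(n);u=proj(s,[o["tool_pos"],W(.3554,.054),W(.3554,.042)]);print(n,u, (u-[a,b])*4)
    im=cv2.resize(s["img"][b:d,a:c,::-1],None,fx=4,fy=4,interpolation=cv2.INTER_CUBIC)
    for p,col in zip((u-[a,b])*4,[(0,0,255),(255,0,0),(0,255,0)]): cv2.circle(im,tuple(int(v) for v in p),4,col,-1)
    cv2.imwrite(f"pics/m_{n}.png",im)
    C=cloud(s)
    uv={"side":[(205+195/4,200+190/4),(205+222/4,200+200/4)],"scene":[(140+260/4,120+165/4),(140+290/4,120+155/4)]}[n]
    for x,y in uv: print(C[int(y),int(x)])
```

```text
t 5.0 q 0.3479 ac 0.452 z 0.0588 ori [-1.7996e+02  1.0000e-01 -1.0600e+02] F [ 0.6 -0.4  0.2]
side [[254.77084582 263.37081095]
 [252.8974291  266.70706993]
 [252.92266386 271.34526872]] [[199.08338329 253.4832438 ]
 [191.58971641 266.82827971]
 [191.69065544 285.38107488]]
[0.53290006 0.21426533 0.10223908]
[0.51574283 0.21831037 0.09973739]
scene [[209.1071332  170.31494622]
 [208.00948558 170.30390052]
 [208.64096733 173.8039093 ]] [[276.42853279 201.25978489]
 [272.03794232 201.21560209]
 [274.5638693  215.21563719]]
[0.51646753 0.20159782 0.10201425]
[0.53773524 0.19843978 0.09997636]
```

View pics/m_side.png

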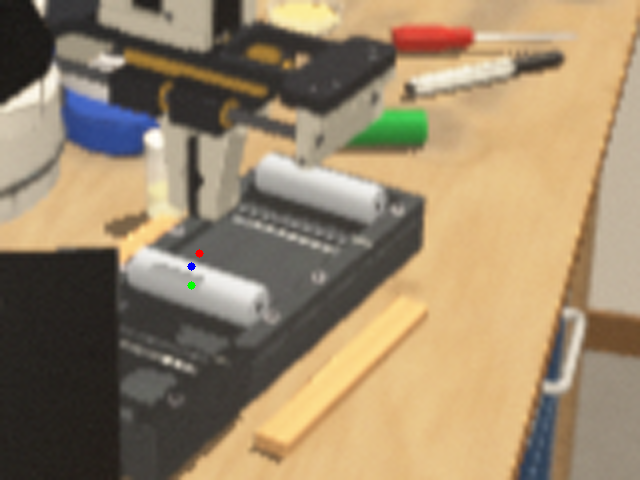

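View pics/m_scene.png

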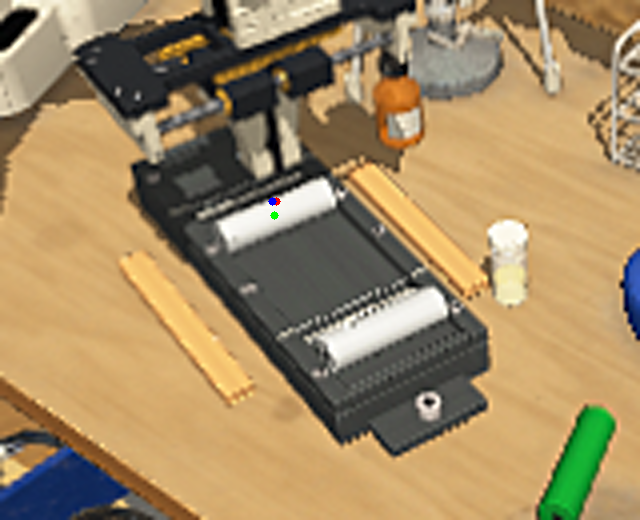

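Run:
```python
from plant import snapshot
from h import *
for n in ("side","scene","wrist"):
    s=snapshot(n);C=cloud(s);Z=C[...,2]
    q=C[...,:2]@UY;a=C[...,:2]@UX
    m=(s["range_z"]>0)&(abs(q-.348)<.03)&(abs(a-.452)<.03)&(Z>.057)&(Z<.13)
    P=np.c_[q[m],a[m],Z[m]]
    if n=="wrist":
        cv2.imwrite("pics/w3.png",s["img"][:,:,::-1])
    if len(P)==0: print(n,"none");continue
    print(n,len(P),P.min(0),P.max(0))
    for z0 in np.arange(.055,.13,.005):
        k=(P[:,2]>=z0)&(P[:,2]<z0+.005)
        if k.sum(): print(round(z0,3),k.sum(),P[k].min(0).round(4),P[k].max(0).round(4))
```

```text
side 304 [0.33442468 0.42822701 0.086444  ] [0.36110438 0.47187361 0.12997489]
0.085 12 [0.3424 0.436  0.0864] [0.3573 0.4587 0.0899]
0.09 28 [0.3344 0.4345 0.0901] [0.3599 0.4663 0.0946]
0.095 40 [0.3346 0.4346 0.0952] [0.3609 0.4656 0.0999]
0.1 36 [0.3371 0.4341 0.1006] [0.3588 0.4675 0.1047]
0.105 38 [0.3376 0.4341 0.105 ] [0.3606 0.4652 0.11  ]
0.11 31 [0.3396 0.4331 0.1104] [0.3607 0.4661 0.1149]
0.115 35 [0.3393 0.4326 0.115 ] [0.3605 0.4677 0.12  ]
0.12 39 [0.3389 0.43   0.12  ] [0.3602 0.4681 0.1249]
0.125 45 [0.3401 0.4282 0.1251] [0.3611 0.4719 0.13  ]
scene 192 [0.33465547 0.4269958  0.05709147] [0.36066908 0.4801     0.12981748]
0.055 10 [0.3464 0.427  0.0571] [0.3552 0.4801 0.06  ]
0.085 1 [0.344  0.4541 0.0878] [0.344  0.4541 0.0878]
0.09 13 [0.3371 0.4364 0.0909] [0.3415 0.4669 0.095 ]
0.095 19 [0.3377 0.4351 0.0951] [0.3502 0.4675 0.0997]
0.1 24 [0.336 0.435 0.1  ] [0.3607 0.4686 0.1049]
0.105 27 [0.3353 0.4347 0.1053] [0.3551 0.4681 0.1095]
0.11 25 [0.3347 0.4339 0.11  ] [0.357  0.4663 0.1147]
0.115 24 [0.3362 0.4334 0.1151] [0.3488 0.4666 0.12  ]
0.12 24 [0.3349 0.432  0.1209] [0.3579 0.468  0.125 ]
0.125 25 [0.3362 0.4307 0.1252] [0.3536 0.4726 0.1298]
wrist 696 [0.3365925  0.44606732 0.08656121] [0.34318387 0.4588971  0.12373055]
0.085 26 [0.3384 0.4488 0.0866] [0.3392 0.4562 0.09  ]
0.09 76 [0.3368 0.4461 0.09  ] [0.3392 0.4589 0.095 ]
0.095 116 [0.3366 0.4462 0.095 ] [0.3398 0.4588 0.1   ]
0.1 113 [0.3366 0.4464 0.1001] [0.3428 0.4586 0.105 ]
0.105 172 [0.3367 0.4465 0.105 ] [0.3432 0.4584 0.1099]
0.11 75 [0.3379 0.4489 0.11  ] [0.3392 0.4561 0.1149]
0.115 98 [0.3369 0.4483 0.1151] [0.3391 0.4567 0.1199]
0.12 20 [0.3368 0.4483 0.12  ] [0.3386 0.4567 0.1237]
```

View pics/w3.png

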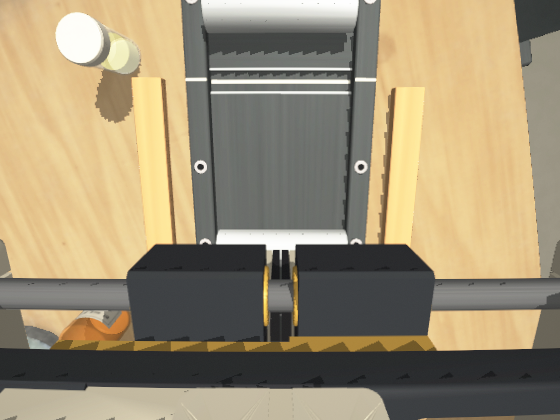

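All three cameras put the visible finger ends at z≈0.0865, about 28 mm above the reported TCP (0.0588). The side and scene views show clear air under the tip. I'll go down in small steps and use force to decide which is right.

jog_arm(targets="0 0 0.001 0 0 0 -1; 0 0 0.002 0 0 0 -1; 0 0 0.003 0 0 0 -1; 0 0 0.004 0 0 0 -1; 0 0 0.0045 0 0 0 -1; 0 0 0.005 0 0 0 -1; 0 0 0.005 0 0 0 -1; 0 0 0.005 0 0 0 -1")

```text
clock: 6.25
tool_pos: [0.5302, 0.2096, 0.0536]
orientation: [-180.0, 0.1, -106.0]
force: [-0.3, 0.0, -0.2]
opening: 0.0002
```

Run:
```python
from plant import snapshot
from h import *
for n in ("side","scene"):
    s=snapshot(n);C=cloud(s);Z=C[...,2]
    q=C[...,:2]@UY;a=C[...,:2]@UX
    m=(s["range_z"]>0)&(abs(q-.348)<.03)&(abs(a-.452)<.03)&(Z>.065)&(Z<.13)
    print(n,np.sort(Z[m])[:6]); st()
```

```text
side [0.08191284 0.08265475 0.0836959  0.08374505 0.08405203 0.08416155]
t 6.3 q 0.3478 ac 0.4518 z 0.0536 ori [-1.7997e+02  9.0000e-02 -1.0601e+02] F [ 0.4 -0.5 -0. ]
scene [0.08578868 0.08600615 0.08679726 0.08751375 0.08752973 0.08756401]
t 6.35 q 0.3477 ac 0.4518 z 0.0536 ori [-1.7998e+02  9.0000e-02 -1.0600e+02] F [-0.3 -0.8  0.1]
```

jog_arm(targets="0 0 0.0003 0 0 0 -1; 0 0 0.0006 0 0 0 -1; 0 0 0.0009 0 0 0 -1; 0 0 0.0012 0 0 0 -1; 0 0 0.0015 0 0 0 -1; 0 0 0.0017 0 0 0 -1; 0 0 0.0017 0 0 0 -1; 0 0 0.0017 0 0 0 -1")

```text
clock: 7.35
tool_pos: [0.5302, 0.2096, 0.0519]
orientation: [-180.0, 0.1, -106.0]
force: [0.5, 0.3, 0.5]
opening: 0.0003
```

At 0.0519 there's still no force, so the cameras are right. I'll go down to a visible gap of about 5 mm.

jog_arm(targets="0 0 0.003 0 0 0 -1; 0 0 0.006 0 0 0 -1; 0 0 0.009 0 0 0 -1; 0 0 0.012 0 0 0 -1; 0 0 0.015 0 0 0 -1; 0 0 0.0175 0 0 0 -1; 0 0 0.019 0 0 0 -1; 0 0 0.019 0 0 0 -1")

```text
clock: 8.35
tool_pos: [0.5302, 0.2096, 0.0328]
orientation: [-180.0, 0.1, -106.0]
force: [0.5, -0.8, 0.1]
opening: 0.0006
```

Run:
```python
from plant import snapshot
from h import *
for n in ("side","scene"):
    s=snapshot(n);C=cloud(s);Z=C[...,2]
    q=C[...,:2]@UY;a=C[...,:2]@UX
    m=(s["range_z"]>0)&(abs(q-.348)<.03)&(abs(a-.452)<.025)&(Z>.057)&(Z<.13)
    print(n,np.sort(Z[m])[:10]); o=st()
    a,b,c,d={"side":(225,230,285,285),"scene":(180,140,240,195)}[n]
    im=cv2.resize(s["img"][b:d,a:c,::-1],None,fx=10,fy=10,interpolation=cv2.INTER_CUBIC)
    cv2.imwrite(f"pics/n_{n}.png",im)
```

```text
side [0.05959018 0.06026205 0.06181071 0.06198732 0.06244465 0.06260291
 0.06367039 0.06370653 0.06377692 0.06425097]
t 8.4 q 0.3478 ac 0.4518 z 0.0329 ori [-1.7997e+02  9.0000e-02 -1.0600e+02] F [ 0.4  0.4 -0.3]
scene [0.05716317 0.05737085 0.06372278 0.06553522 0.06555673 0.06773591
 0.06794011 0.06822641 0.06847223 0.06863687]
t 8.45 q 0.3478 ac 0.4518 z 0.033 ori [-1.7997e+02  1.0000e-01 -1.0600e+02] F [0.1 0.5 0.1]
```

View pics/n_side.png

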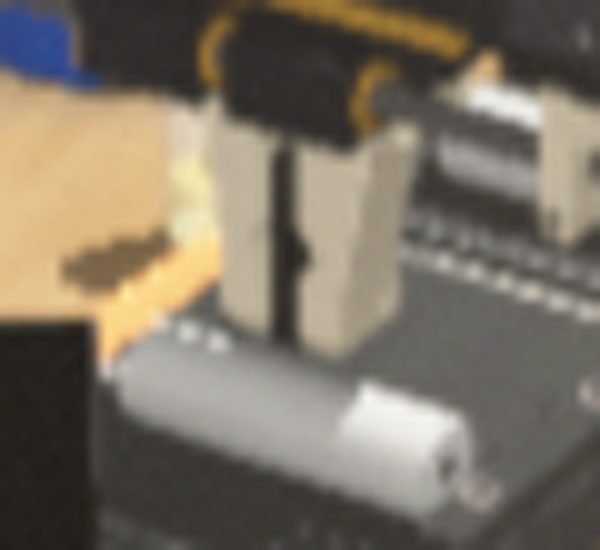

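View pics/n_scene.png

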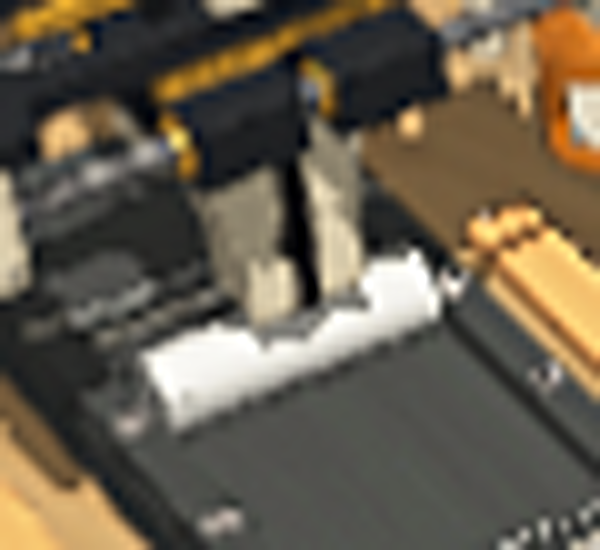

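The fingers now sit just above the left roller. I'll go down in small steps to contact.

jog_arm(targets="0 0 0.001 0 0 0 -1; 0 0 0.002 0 0 0 -1; 0 0 0.003 0 0 0 -1; 0 0 0.0035 0 0 0 -1; 0 0 0.004 0 0 0 -1; 0 0 0.0045 0 0 0 -1; 0 0 0.0045 0 0 0 -1; 0 0 0.0045 0 0 0 -1")

```text
clock: 9.45
tool_pos: [0.5303, 0.2097, 0.0285]
orientation: [-180.0, 0.1, -106.0]
force: [-0.6, -0.4, 0.0]
opening: 0.0003
```

jog_arm(targets="0 0 0.0003 0 0 0 -1; 0 0 0.0006 0 0 0 -1; 0 0 0.0008 0 0 0 -1; 0 0 0.001 0 0 0 -1; 0 0 0.0012 0 0 0 -1; 0 0 0.0014 0 0 0 -1; 0 0 0.0014 0 0 0 -1; 0 0 0.0014 0 0 0 -1")

```text
clock: 10.45
tool_pos: [0.5303, 0.2096, 0.0271]
orientation: [-180.0, 0.1, -106.0]
force: [-0.1, -0.0, 0.0]
opening: 0.0007
```

jog_arm(targets="0 0 0.0002 0 0 0 -1; 0 0 0.0005 0 0 0 -1; 0 0 0.0007 0 0 0 -1; 0 0 0.0009 0 0 0 -1; 0 0 0.0011 0 0 0 -1; 0 0 0.0012 0 0 0 -1; 0 0 0.0012 0 0 0 -1; 0 0 0.0012 0 0 0 -1")

```text
clock: 11.45
tool_pos: [0.5303, 0.2097, 0.0259]
orientation: [-180.0, 0.1, -106.0]
force: [-0.1, -0.0, -1.0]
opening: 0.0005
```

Run:
```python
from plant import snapshot
from h import *
for n in ("side",):
    s=snapshot(n);C=cloud(s);Z=C[...,2];st()
    a,b,c,d={"side":(225,230,285,285),"scene":(180,140,240,195)}[n]
    im=cv2.resize(s["img"][b:d,a:c,::-1],None,fx=10,fy=10,interpolation=cv2.INTER_CUBIC)
    cv2.imwrite(f"pics/o_{n}.png",im)
```

```text
t 11.5 q 0.3479 ac 0.4519 z 0.0259 ori [-1.7997e+02  1.0000e-01 -1.0600e+02] F [ 0.9 -0.8 -0.2]
```

View pics/o_side.png

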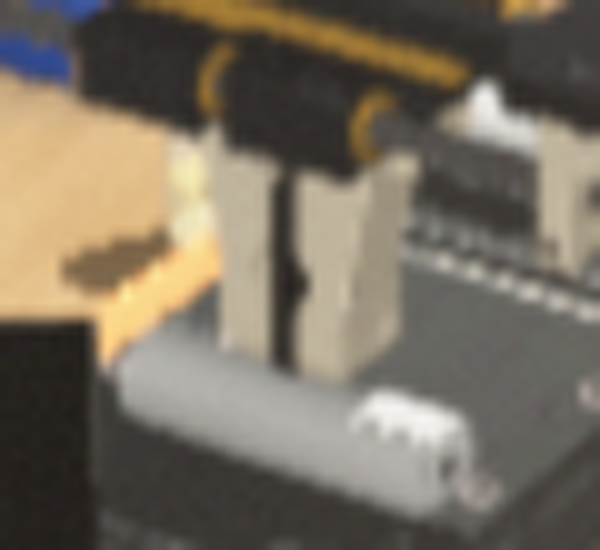

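jog_arm(targets="0 0 0.0001 0 0 0 -1; 0 0 0.0002 0 0 0 -1; 0 0 0.0004 0 0 0 -1; 0 0 0.0006 0 0 0 -1; 0 0 0.0008 0 0 0 -1; 0 0 0.001 0 0 0 -1; 0 0 0.001 0 0 0 -1; 0 0 0.001 0 0 0 -1")

```text
clock: 12.5
tool_pos: [0.5304, 0.2097, 0.025]
orientation: [-180.0, 0.1, -106.0]
force: [-1.0, 0.2, 0.2]
opening: 0.0003
```

Run:
```python
from plant import snapshot
from h import *
for n in ("scene","wrist"):
    s=snapshot(n);C=cloud(s);Z=C[...,2];st()
    q=C[...,:2]@UY;a=C[...,:2]@UX
    m=(s["range_z"]>0)&(abs(q-.348)<.03)&(abs(a-.452)<.02)&(Z>.045)&(Z<.07)
    P=np.c_[q[m],a[m],Z[m]]
    for z0 in np.arange(.045,.07,.002):
        k=(P[:,2]>=z0)&(P[:,2]<z0+.002)
        if k.sum(): print(round(z0,3),k.sum(),P[k].min(0).round(4),P[k].max(0).round(4))
    a,b,c,d={"wrist":(225,180,345,270),"scene":(180,140,240,195)}[n]
    im=cv2.resize(s["img"][b:d,a:c,::-1],None,fx=5 if n=="wrist" else 10,fy=5 if n=="wrist" else 10,interpolation=cv2.INTER_CUBIC)
    cv2.imwrite(f"pics/p_{n}.png",im)
```

```text
t 12.55 q 0.3479 ac 0.4519 z 0.025 ori [-1.7996e+02  1.0000e-01 -1.0600e+02] F [-0.4  0.4  1.1]
0.045 8 [0.3414 0.4362 0.0455] [0.3463 0.4717 0.0469]
0.047 9 [0.3421 0.4333 0.0473] [0.3463 0.4689 0.0489]
0.049 13 [0.3432 0.4321 0.049 ] [0.3474 0.4692 0.0509]
0.051 8 [0.3418 0.4327 0.0512] [0.35   0.471  0.0529]
0.053 3 [0.3487 0.4333 0.0548] [0.3615 0.4374 0.0549]
0.055 6 [0.341  0.4333 0.0552] [0.3562 0.4564 0.0565]
0.057 3 [0.3398 0.4509 0.0577] [0.3411 0.4657 0.0582]
0.059 10 [0.3364 0.4374 0.059 ] [0.3417 0.469  0.0609]
0.061 7 [0.3372 0.4361 0.0611] [0.3566 0.4549 0.0628]
0.063 7 [0.3371 0.4358 0.0632] [0.3568 0.4623 0.065 ]
0.065 7 [0.3357 0.4369 0.0655] [0.3403 0.4655 0.067 ]
0.067 8 [0.3353 0.4357 0.0672] [0.3486 0.4669 0.0685]
0.069 5 [0.3371 0.4369 0.069 ] [0.339  0.4682 0.0697]
t 12.6 q 0.3479 ac 0.4519 z 0.025 ori [-1.7996e+02  1.0000e-01 -1.0600e+02] F [0.  0.4 0.8]
0.045 3 [0.3439 0.4523 0.0454] [0.3446 0.4528 0.0469]
0.047 10 [0.3443 0.4523 0.047 ] [0.3475 0.4528 0.0488]
0.049 8 [0.3456 0.4523 0.0493] [0.3485 0.4528 0.0507]
0.051 21 [0.3469 0.4523 0.0511] [0.3541 0.4528 0.0529]
0.053 24 [0.3385 0.4489 0.0531] [0.355  0.4562 0.0548]
0.055 20 [0.3384 0.4489 0.0551] [0.3394 0.4562 0.057 ]
0.057 22 [0.3383 0.4489 0.0571] [0.3392 0.4557 0.0588]
0.059 44 [0.3371 0.4461 0.0591] [0.3392 0.459  0.061 ]
0.061 54 [0.337  0.4462 0.061 ] [0.3403 0.4589 0.063 ]
0.063 37 [0.337  0.4468 0.063 ] [0.3393 0.4588 0.065 ]
0.065 36 [0.3367 0.4463 0.0651] [0.3391 0.4588 0.067 ]
0.067 51 [0.3366 0.4464 0.067 ] [0.3393 0.4587 0.0689]
0.069 21 [0.3369 0.447  0.069 ] [0.339  0.4586 0.07  ]
```

View pics/p_scene.png

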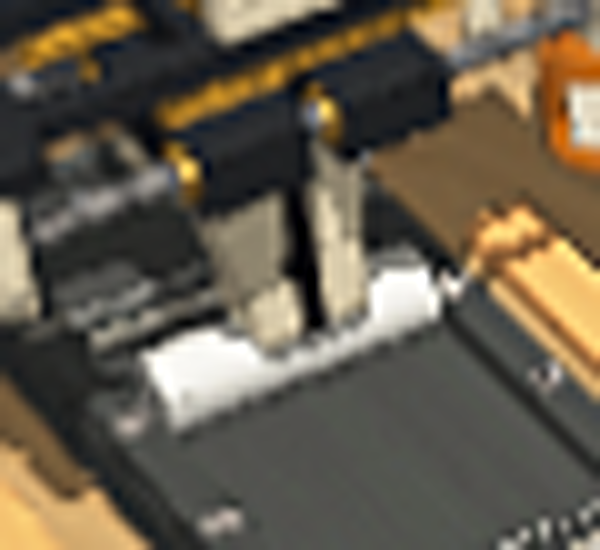

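View pics/p_wrist.png

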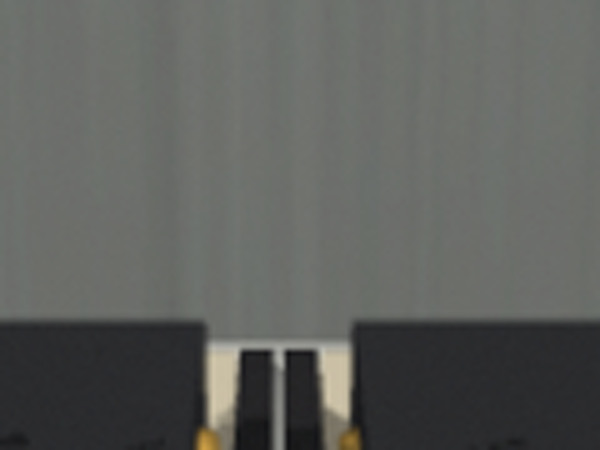

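The tip depth reads about 0.0535, right at the roller top. Stepping in small amounts.

jog_arm(targets="0 0 0.0001 0 0 0 -1; 0 0 0.0002 0 0 0 -1; 0 0 0.0003 0 0 0 -1; 0 0 0.0004 0 0 0 -1; 0 0 0.0005 0 0 0 -1; 0 0 0.0006 0 0 0 -1; 0 0 0.0006 0 0 0 -1; 0 0 0.0006 0 0 0 -1")

```text
clock: 13.6
tool_pos: [0.5305, 0.2099, 0.0248]
orientation: [-179.9, 0.1, -106.0]
force: [-1.9, 0.2, 6.2]
opening: 0.0008
```

Run:
```python
from plant import snapshot
from h import *
for i in range(3):
    s=snapshot("side");st()
```

```text
t 13.65 q 0.3481 ac 0.452 z 0.0248 ori [-1.7995e+02  1.3000e-01 -1.0599e+02] F [-1.6  0.1  5.8]
t 13.7 q 0.3481 ac 0.452 z 0.0248 ori [-1.7994e+02  1.3000e-01 -1.0599e+02] F [-2.6 -0.1  5.6]
t 13.75 q 0.3481 ac 0.452 z 0.0247 ori [-1.7995e+02  1.2000e-01 -1.0599e+02] F [-1.8  0.9  6.6]
```

Contact at about 6 N with TCP z 0.0248. I'll roll with a 32 mm stroke along −x (toward the seat), keeping the light press.

jog_arm(targets="-0.002 0 0.0004 0 0 0 -1; -0.006 0 0.0004 0 0 0 -1; -0.011 0 0.0004 0 0 0 -1; -0.017 0 0.0004 0 0 0 -1; -0.023 0 0.0004 0 0 0 -1; -0.028 0 0.0005 0 0 0 -1; -0.032 0 0.0005 0 0 0 -1; -0.032 0 0.0005 0 0 0 -1")

```text
clock: 14.75
tool_pos: [0.5396, 0.2412, 0.0247]
orientation: [-179.9, 0.2, -106.0]
force: [-2.2, 1.5, 6.2]
opening: 0.0005
```

Run:
```python
from plant import snapshot
from h import *
s=snapshot("side");st()
cv2.imwrite("pics/q.png",cv2.resize(s["img"][220:300,215:315,::-1],None,fx=6,fy=6,interpolation=cv2.INTER_CUBIC))
C=cloud(s);m=(C[...,2]>.046)&(C[...,2]<.053)
q=C[...,:2]@UY;a=C[...,:2]@UX
for lo,hi in ((.412,.43),(.475,.49)):
    k=m&(a>lo)&(a<hi)&(q>.33);print(lo,k.sum(),np.median(q[k]),q[k].min(),q[k].max())
```

```text
t 14.8 q 0.3807 ac 0.452 z 0.0247 ori [-1.7992e+02  1.6000e-01 -1.0597e+02] F [-1.8  0.8  5.1]
0.412 47 0.374989819595154 0.36315786969411473 0.3810560541759647
0.475 15 0.3762286956414862 0.36858794713950366 0.38245829674375975
```

View pics/q.png

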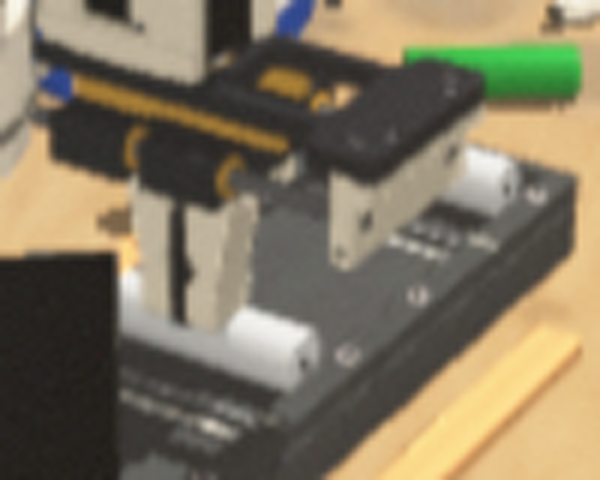

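The roller rolled about 16 mm as intended. Lift, step back, touch down again.

jog_arm(targets="0 0 -0.004 0 0 0 -1; 0.005 0 -0.006 0 0 0 -1; 0.012 0 -0.006 0 0 0 -1; 0.0183 0 -0.005 0 0 0 -1; 0.0183 0 -0.0025 0 0 0 -1; 0.0183 0 -0.001 0 0 0 -1; 0.0183 0 0 0 0 0 -1; 0.0183 0 0.0003 0 0 0 -1")

```text
clock: 15.8
tool_pos: [0.5348, 0.2239, 0.0247]
orientation: [-179.9, 0.2, -105.9]
force: [-2.8, 0.6, 5.0]
opening: 0.0001
```

Run:
```python
from plant import snapshot
from h import *
s=snapshot("side");st()
```

```text
t 15.85 q 0.3629 ac 0.4522 z 0.0248 ori [-179.9     0.19 -105.94] F [-1.5 -0.4  5.5]
```

jog_arm(targets="-0.002 0 0.0004 0 0 0 -1; -0.007 0 0.0004 0 0 0 -1; -0.013 0 0.0004 0 0 0 -1; -0.019 0 0.0004 0 0 0 -1; -0.025 0 0.0005 0 0 0 -1; -0.031 0 0.0005 0 0 0 -1; -0.035 0 0.0005 0 0 0 -1; -0.035 0 0.0005 0 0 0 -1")

```text
clock: 16.85
tool_pos: [0.5447, 0.2584, 0.0247]
orientation: [-179.9, 0.2, -105.9]
force: [-1.3, 1.9, 5.8]
opening: 0.0005
```

jog_arm(targets="0 0 -0.004 0 0 0 -1; 0.005 0 -0.006 0 0 0 -1; 0.012 0 -0.006 0 0 0 -1; 0.0177 0 -0.005 0 0 0 -1; 0.0177 0 -0.0025 0 0 0 -1; 0.0177 0 -0.001 0 0 0 -1; 0.0177 0 0 0 0 0 -1; 0.0177 0 0.0003 0 0 0 -1")

```text
clock: 17.85
tool_pos: [0.5401, 0.2418, 0.0248]
orientation: [-179.9, 0.3, -105.9]
force: [-2.0, 0.2, 5.3]
opening: 0.0004
```

Run:
```python
from plant import snapshot
from h import *
s=snapshot("scene");st()
cv2.imwrite("pics/r.png",cv2.resize(s["img"][135:215,165:265,::-1],None,fx=6,fy=6,interpolation=cv2.INTER_CUBIC))
C=cloud(s);m=(C[...,2]>.046)&(C[...,2]<.0535)
q=C[...,:2]@UY;a=C[...,:2]@UX
for lo,hi in ((.412,.43),(.475,.49)):
    k=m&(a>lo)&(a<hi)&(q>.33);print(lo,k.sum(),np.median(q[k]),q[k].min(),q[k].max())
```

```text
t 17.9 q 0.3815 ac 0.4524 z 0.0248 ori [-179.85    0.26 -105.88] F [-2.2  0.4  3.9]
0.412 30 0.3828965331398561 0.3759891893222384 0.6582687115349773
0.475 29 0.38440739308941635 0.3782553443034422 0.6901343987999471
```

View pics/r.png

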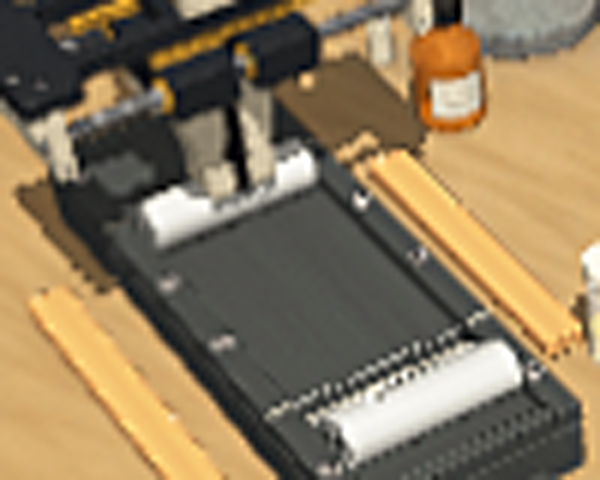

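jog_arm(targets="-0.002 0 0.0004 0 0 0 -1; -0.007 0 0.0004 0 0 0 -1; -0.012 0 0.0005 0 0 0 -1; -0.017 0 0.0005 0 0 0 -1; -0.021 0 0.0005 0 0 0 -1; -0.025 0 0.0006 0 0 0 -1; -0.029 0 0.0006 0 0 0 -1; -0.029 0 0.0006 0 0 0 -1")

```text
clock: 18.9
tool_pos: [0.548, 0.2698, 0.024]
orientation: [-179.9, 0.2, -105.9]
force: [-0.1, 1.0, 0.3]
opening: 0.0004
```

Run:
```python
from plant import snapshot
from h import *
for n in("scene","side"):
    s=snapshot(n);st()
    a,b,c,d={"side":(215,220,315,300),"scene":(165,125,265,205)}[n]
    cv2.imwrite(f"pics/t{n}.png",cv2.resize(s["img"][b:d,a:c,::-1],None,fx=6,fy=6,interpolation=cv2.INTER_CUBIC))
    C=cloud(s);m=(C[...,2]>.045)&(C[...,2]<.056)
    q=C[...,:2]@UY;a=C[...,:2]@UX
    for lo,hi in ((.412,.43),(.475,.49)):
        k=m&(a>lo)&(a<hi)&(q>.33)&(q<.45);print(lo,k.sum(),np.median(q[k]),q[k].min(),q[k].max(),np.percentile(C[...,2][k],95))
```

```text
t 18.95 q 0.4103 ac 0.4522 z 0.024 ori [-179.87    0.23 -105.89] F [ 0.  -0.4  0.8]
0.412 40 0.39934280737447875 0.3923758738054569 0.41127808053079556 0.055158124999395076
0.475 33 0.39791555306483345 0.39129159675432185 0.40946297538965926 0.055036777121352465
t 19.0 q 0.4103 ac 0.4522 z 0.0241 ori [-179.86    0.24 -105.89] F [ 0.2  0.1 -0.6]
0.412 41 0.4069625164864107 0.3963776268211636 0.41415647420480994 0.05190562604418875
  return _methods._mean(a, axis=axis, dtype=dtype,
  ret = ret.dtype.type(ret / rcount)
Traceback (most recent call last):
ValueError: zero-size array to reduction operation minimum which has no identity
```

View pics/tscene.png

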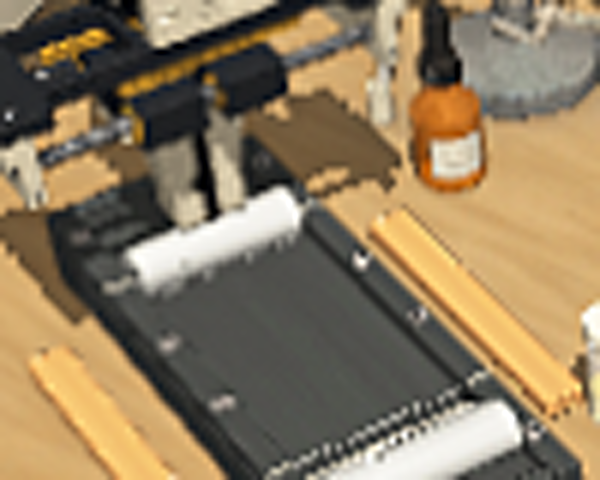

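View pics/tside.png

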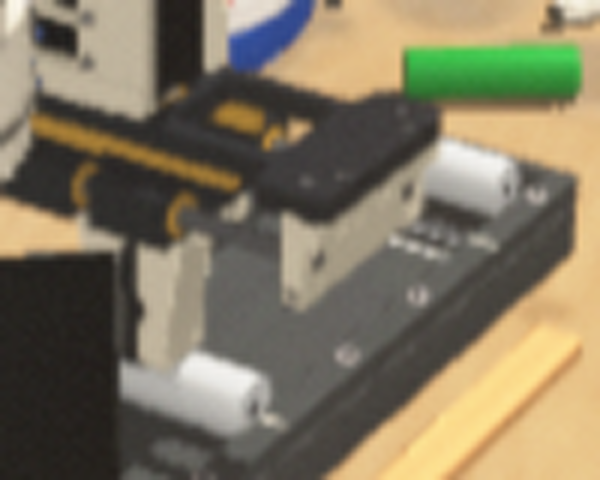

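The left roller dropped in: the force vanished while the tip sits 0.8 mm below the earlier contact height. The vial stands beside the right roller, so I'll measure the gripper's side plates against it before moving.

Run:
```python
from plant import snapshot
from h import *
for n in("scene","side"):
    s=snapshot(n);C=cloud(s)
    q=C[...,:2]@UY-.4103;a=C[...,:2]@UX-.4522;Z=C[...,2]
    k=(Z>.06)&(Z<.12)&(abs(q)<.11)&(abs(a)<.115)
    P=np.c_[q[k],a[k],Z[k]]
    for lo in np.arange(-.11,.11,.02):
        j=(P[:,1]>=lo)&(P[:,1]<lo+.02)
        if j.sum()>3:
            B=P[j];B=B[np.argsort(B[:,2])];print(n,round(lo,3),j.sum(),B[:3].round(3).tolist())
    m=(Z>.04)&(Z<.07)&(q+.4103>.19)&(q+.4103<.27)&(a+.4522>.52)&(a+.4522<.6)
    if m.sum():print("vial",q[m].min()+.4103,q[m].max()+.4103,a[m].min()+.4522,a[m].max()+.4522,Z[m].max())
o=st()
```

```text
scene -0.05 4 [[0.009, -0.033, 0.116], [0.002, -0.033, 0.117], [-0.015, -0.033, 0.117]]
scene -0.03 60 [[0.012, -0.016, 0.061], [0.0, -0.015, 0.062], [-0.011, -0.012, 0.063]]
scene -0.01 95 [[-0.01, 0.001, 0.06], [-0.009, -0.002, 0.061], [-0.01, -0.009, 0.061]]
scene 0.01 36 [[-0.006, 0.015, 0.061], [-0.009, 0.01, 0.062], [-0.009, 0.016, 0.063]]
vial 0.22268546428708452 0.2482637062601831 0.5441012989802773 0.5685078020520503 0.05912914256099051
side -0.09 14 [[0.002, -0.089, 0.118], [-0.007, -0.088, 0.118], [0.016, -0.089, 0.118]]
side -0.05 12 [[0.011, -0.03, 0.113], [0.01, -0.035, 0.114], [0.01, -0.032, 0.115]]
side -0.03 160 [[-0.003, -0.017, 0.06], [0.003, -0.016, 0.061], [0.005, -0.015, 0.061]]
side -0.01 89 [[0.01, -0.006, 0.061], [0.007, 0.004, 0.061], [0.006, 0.004, 0.063]]
side 0.01 17 [[0.007, 0.016, 0.094], [0.01, 0.019, 0.094], [0.011, 0.016, 0.096]]
t 19.1 q 0.4103 ac 0.4523 z 0.0242 ori [-179.86    0.25 -105.89] F [-0.2  0.4 -0.2]
```

The gripper body stays above z 0.11 and clears the 58 mm vial. Moving to the right roller.

Run:
```python
from h import *
o=st();print(rows(o,W(.2095,.034,.4535),-106.02), rows(o,W(.4103,.064,.4535),-106.02))
```

```text
t 19.1 q 0.4103 ac 0.4523 z 0.0242 ori [-179.86    0.25 -105.89] F [-0.2  0.4 -0.2]
(array([ 0.2007, -0.0008, -0.0107]), array([-0.14,  0.25,  0.13])) (array([-0.0002, -0.0013, -0.0398]), array([-0.14,  0.25,  0.13]))
```

jog_arm(targets="0 0 -0.015 0 0 0 -1; 0.02 0 -0.035 -0.14 0.25 0.13 -1; 0.06 0 -0.04 -0.14 0.25 0.13 -1; 0.105 0 -0.04 -0.14 0.25 0.13 -1; 0.15 -0.0008 -0.035 -0.14 0.25 0.13 -1; 0.185 -0.0008 -0.025 -0.14 0.25 0.13 -1; 0.2007 -0.0008 -0.015 -0.14 0.25 0.13 -1; 0.2007 -0.0008 -0.0107 -0.14 0.25 0.13 -1")

```text
clock: 20.1
tool_pos: [0.4938, 0.0757, 0.0342]
orientation: [-180.0, 0.0, -106.1]
force: [-0.2, -0.2, -0.0]
opening: 0.0
```

Run:
```python
from plant import snapshot
from h import *
for n in("scene","side"):
    s=snapshot(n);o=st()
    a,b,c,d={"side":(215,215,325,305),"scene":(165,125,275,225)}[n]
    cv2.imwrite(f"pics/u{n}.png",cv2.resize(s["img"][b:d,a:c,::-1],None,fx=6,fy=6,interpolation=cv2.INTER_CUBIC))
    C=cloud(s);Z=C[...,2];q=C[...,:2]@UY;a=C[...,:2]@UX
    m=(Z>.043)&(Z<.056)&(q>.37)&(q<.45)&(a>.417)&(a<.485)
    A=np.c_[q[m],a[m]-.452,Z[m]]
    from scipy.optimize import least_squares
    r=least_squares(lambda p:np.hypot(A[:,0]-p[0]-p[2]*A[:,1],A[:,2]-p[1])-.012,[.404,.04,0],loss="soft_l1",f_scale=.001).x
    print("left roller",n,m.sum(),"q",r[0]," cz",r[1],"yaw",np.degrees(r[2]))
print(rows(o,W(.2095,.0256,.4535),-106.02))
```

```text
t 20.15 q 0.2097 ac 0.4538 z 0.0338 ori [-179.99    0.   -106.05] F [ 0.6 -0.2 -0.4]
left roller scene 122 q 0.404996544709677  cz 0.04203480889258713 yaw -1.193777155357714
t 20.2 q 0.2102 ac 0.4539 z 0.034 ori [-179.98    0.   -106.01] F [-0.1  0.9 -0.1]
left roller side 143 q 0.40299042956206677  cz 0.038323255010673234 yaw -1.034234224209446
(array([0.0007, 0.0004, 0.0084]), array([-0.02,  0.  ,  0.01]))
```

View pics/uscene.png

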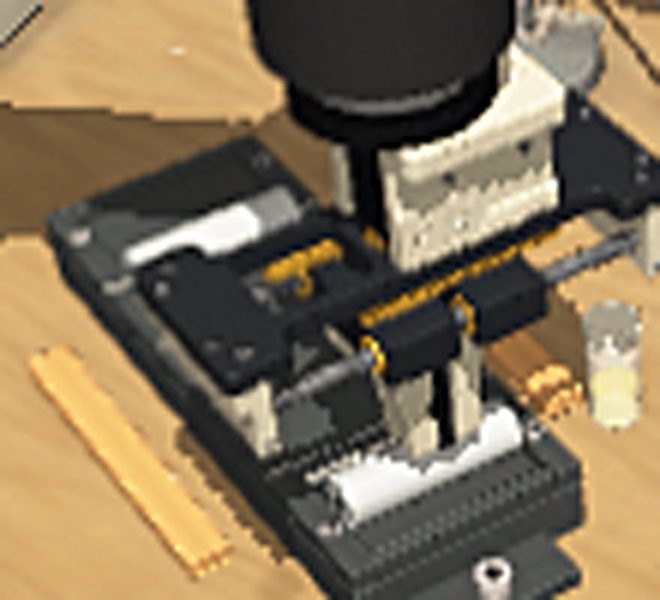

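View pics/uside.png

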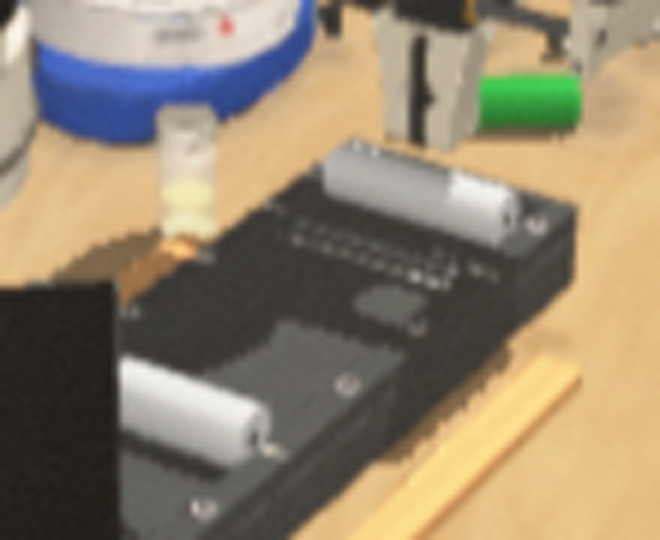

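The left roller sits at q≈0.404, on the line. I'll recheck it later with the wrist camera. Touching down on the right roller.

jog_arm(targets="0.0007 0.0004 0.004 0 0 0 -1; 0.0007 0.0004 0.0065 0 0 0 -1; 0.0007 0.0004 0.008 0 0 0 -1; 0.0007 0.0004 0.0086 0 0 0 -1; 0.0007 0.0004 0.009 0 0 0 -1; 0.0007 0.0004 0.0092 0 0 0 -1; 0.0007 0.0004 0.0094 0 0 0 -1; 0.0007 0.0004 0.0094 0 0 0 -1")

```text
clock: 21.2
tool_pos: [0.4938, 0.0762, 0.0249]
orientation: [-180.0, 0.0, -106.0]
force: [-1.2, 0.1, 2.9]
opening: 0.0005
```

Run:
```python
from plant import snapshot
from h import *
snapshot("side");st()
snapshot("side");st()
```

```text
t 21.25 q 0.2095 ac 0.4536 z 0.0248 ori [-1.7997e+02  1.0000e-02 -1.0602e+02] F [-1.4 -0.8  2.5]
t 21.3 q 0.2095 ac 0.4536 z 0.0248 ori [-1.7997e+02  1.0000e-02 -1.0601e+02] F [-0.8  0.3  3. ]
```

jog_arm(targets="0 0 0.0004 0 0 0 -1; -0.004 0 0.0004 0 0 0 -1; -0.01 0 0.0004 0 0 0 -1; -0.017 0 0.0004 0 0 0 -1; -0.024 0 0.0004 0 0 0 -1; -0.031 0 0.0004 0 0 0 -1; -0.036 0 0.0004 0 0 0 -1; -0.036 0 0.0004 0 0 0 -1")

```text
clock: 22.3
tool_pos: [0.5038, 0.1112, 0.0246]
orientation: [-180.0, 0.0, -106.0]
force: [-2.4, 0.8, 6.4]
opening: 0.0002
```

Run:
```python
from plant import snapshot
from h import *
s=snapshot("side");o=st()
C=cloud(s);Z=C[...,2];q=C[...,:2]@UY;a=C[...,:2]@UX
m=(Z>.043)&(Z<.053)&(q>.2)&(q<.27)&(a>.417)&(a<.485)
print(np.median(q[m]),q[m].min(),q[m].max())
cv2.imwrite("pics/v.png",cv2.resize(s["img"][200:290,225:325,::-1],None,fx=6,fy=6,interpolation=cv2.INTER_CUBIC))
```

```text
t 22.35 q 0.2458 ac 0.4536 z 0.0246 ori [-1.7996e+02  3.0000e-02 -1.0599e+02] F [-2.7  1.2  6.4]
0.243570479394013 0.22804996967103722 0.25208473030585943
```

View pics/v.png

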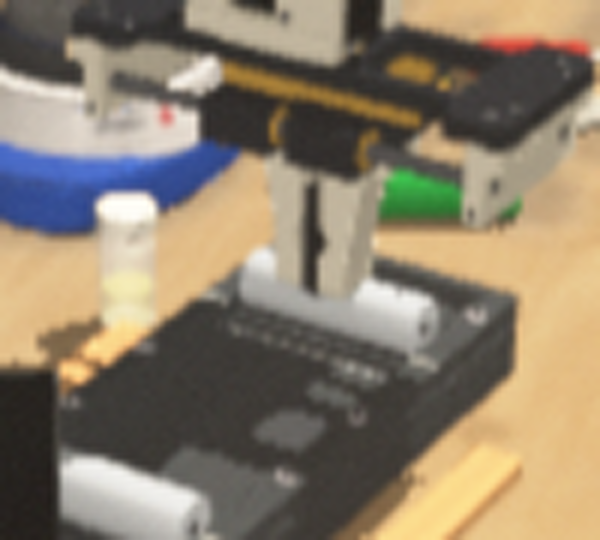

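The right roller moved to about 0.2366, with 17.5 mm left. Step back and do a last stroke.

jog_arm(targets="0 0 -0.004 0 0 0 -1; 0.005 0 -0.006 0 0 0 -1; 0.012 0 -0.006 0 0 0 -1; 0.0187 0 -0.005 0 0 0 -1; 0.0187 0 -0.0025 0 0 0 -1; 0.0187 0 -0.001 0 0 0 -1; 0.0187 0 0 0 0 0 -1; 0.0187 0 0.0003 0 0 0 -1")

```text
clock: 23.35
tool_pos: [0.4989, 0.0933, 0.0247]
orientation: [-179.9, 0.0, -106.0]
force: [-2.1, 0.1, 5.8]
opening: 0.0003
```

jog_arm(targets="-0.002 0 0.0004 0 0 0 -1; -0.007 0 0.0004 0 0 0 -1; -0.013 0 0.0004 0 0 0 -1; -0.019 0 0.0004 0 0 0 -1; -0.025 0 0.0004 0 0 0 -1; -0.03 0 0.0004 0 0 0 -1; -0.035 0 0.0004 0 0 0 -1; -0.035 0 0.0004 0 0 0 -1")

```text
clock: 24.35
tool_pos: [0.5086, 0.1272, 0.0241]
orientation: [-179.9, 0.0, -105.9]
force: [-0.4, -0.9, -0.2]
opening: 0.0009
```

Run:
```python
from plant import snapshot
from h import *
s=snapshot("side");o=st()
C=cloud(s);Z=C[...,2];q=C[...,:2]@UY;a=C[...,:2]@UX
m=(Z>.043)&(Z<.053)&(q>.2)&(q<.30)&(a>.417)&(a<.435)
print(np.median(q[m]),q[m].min(),q[m].max())
cv2.imwrite("pics/x.png",cv2.resize(s["img"][200:290,225:325,::-1],None,fx=6,fy=6,interpolation=cv2.INTER_CUBIC))
```

```text
t 24.4 q 0.2624 ac 0.4536 z 0.0241 ori [-1.7995e+02  2.0000e-02 -1.0596e+02] F [-0.3 -0.3  0. ]
0.25807237452152626 0.24530174425277018 0.2671231086790695
```

View pics/x.png

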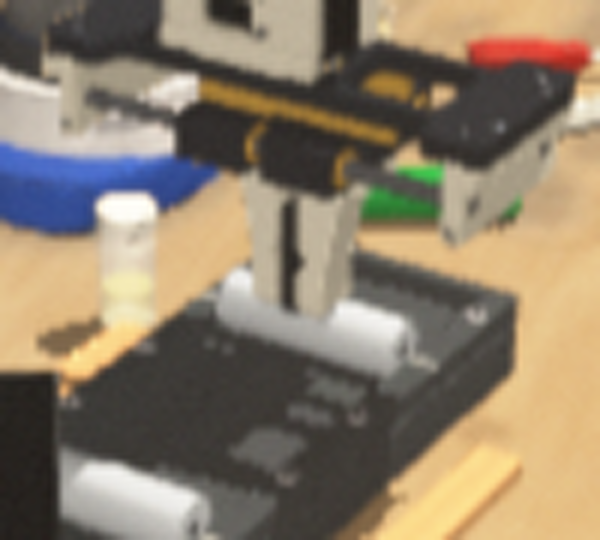

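The force vanished and the side view shows the right roller on its line. Lifting straight up and moving to the wrist viewpoint to check both.

jog_arm(targets="0 0 -0.015 0 0 0 -1; 0 0 -0.04 0 0 0 -1; 0 0 -0.08 0 0 0 -1; -0.03 0 -0.12 0 0 0 -1; -0.06 0 -0.16 0 0 0 -1; -0.095 0 -0.195 0 0 0 -1; -0.12 0 -0.22 0 0 0 -1; -0.13 0 -0.226 0 0 0 -1")

```text
clock: 25.4
tool_pos: [0.5447, 0.2533, 0.2528]
orientation: [-179.8, 0.2, -105.9]
force: [0.0, -0.9, -0.1]
opening: 0.0002
```

jog_arm(targets="0 0 0 0 0 0 -1; 0 0 0 0 0 0 -1; 0 0 0 0 0 0 -1; 0 0 0 0 0 0 -1; 0 0 0 0 0 0 -1; 0 0 0 0 0 0 -1; 0 0 0 0 0 0 -1; 0 0 0 0 0 0 -1")

```text
clock: 26.4
tool_pos: [0.5447, 0.2533, 0.2528]
orientation: [-179.8, 0.2, -105.9]
force: [-0.0, -0.8, -0.4]
opening: 0.0004
```

Run:
```python
from plant import snapshot
from h import *
s=snapshot("wrist");o=st()
for r in measure(s): print("q",np.array(r[:2])@UY,"ac",np.array(r[:2])@UX,"cz",r[2],"yaw rel",r[3]+16.02)
cv2.imwrite("pics/y.png",s["img"][:,:,::-1])
cr=s["img"][5:250,215:355,::-1]
cv2.imwrite("pics/y2.png",cv2.resize(cr,(340,595),interpolation=cv2.INTER_CUBIC))
```

```text
t 26.45 q 0.3938 ac 0.4537 z 0.2528 ori [-179.83    0.18 -105.91] F [0.4 0.2 0.3]
roller [  0.5056   0.1194   0.0396 -15.9886   0.0787] [ 245   43   76   22 1494]
roller [  0.5459   0.2642   0.0398 -16.0015   0.0788] [ 249  183   69   18 1130]
q 0.254318893659078 ac 0.45301275156545473 cz 0.039623143956985324 yaw rel 0.03143234592657862
q 0.40460903073973964 ac 0.45174289184694616 cz 0.039779862143647544 yaw rel 0.018516332695419635
```

View pics/y.png

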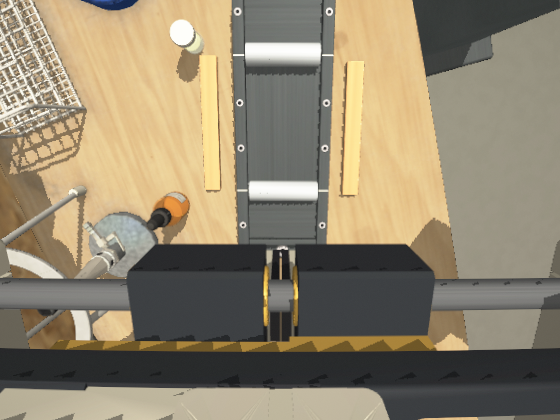

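View pics/y2.png

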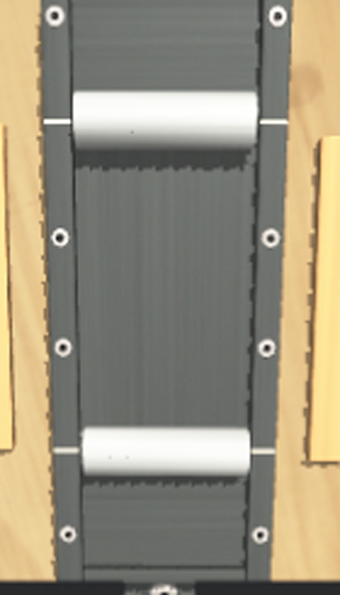

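Both rollers sit on their lines: right at (283,55), left at (283,191). They are 0.2 and 0.4 mm from the seat positions, 1.6 mm lower than before, and within 0.05° of straight. The strips, vial and bottle are undisturbed and the hand is clear, so I'm handing in.

Run:
```python
from plant import job
print(job.close_job())
```

```text
the job is handed in; nothing more can be done
None
```

Both steel rollers are in their seats, and I handed the job in at about 26.5 s of the 58 s allowed. I rolled the left one with three strokes and the right one with two, using the closed fingertips on top. Every force I read during the strokes was between about 3 and 6.6 N.

**Last checks (wrist camera, hand about 0.2 m clear):**

| Check | Left roller | Right roller |
|---|---|---|
| Distance from seat centre | 0.4 mm | 0.2 mm |
| Drop from its height on the bed | 1.6 mm | 1.6 mm |
| Angle to the seat line | 0.02° | 0.03° |

In the pictures the strips, vial and dropper bottle were where they had been. I did not re-measure the pen, screwdriver, petri dish or green look-alikes, but the hand never went down near any of them.

**Where readings disagreed:**
- **Tip height:** the reported TCP was about 29 mm below the real finger ends. I used the cameras and contact force for height instead.
- **Left roller angle:** the scene and side cameras had shown the left roller about 1° off straight mid-job. The final wrist view did not confirm that.

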